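Feeler-check the trolley gate keepers

ROBOT

A 6-joint arm with a two-finger parallel gripper is mounted at the origin on the work surface. World frame = base frame: x ahead of the robot, y to its left, z up, the work surface at z = 0. Lengths are in mm, angles in rad, forces in N, time in s.
With the tool pointing down it reaches from about 275 to 750 mm from the base axis. Payload 10.2 kg.
Tool frame: the origin (TCP) lies at the very end of the fingers, on their centre line; the grasp point (between the pads) lies 19 mm behind it; z points along the fingers, y is the line along which they close (so a half turn about z gives the same grasp; the last joint's range is limited). The gripper opens to 88 mm and grips with 3 to 60 N. Pads are 18 mm wide; open, the fingers measure 123 mm over their backs; the gripper's body (75 mm by 187 mm) begins 45 mm behind the grasp point.
Start: joints at [0.909, 0.313, 1.498, -0, 1.331, -0.223], TCP at [223.061, 475.263, 238.72] pointing down, gripper open.
Joint ranges: [-2.94, 2.94], [-0.97, 2.17], [0.19, 2.56], [-1.23, 4.37], [0.02, 3.11], [-2.88, 2.88]. Speed limits (rad/s): [2.39, 2.39, 3.01, 3.14, 3.14, 3.14].

INTERFACE

Orientations are given as a rotation vector (axis times angle).
In Python, from station import sense, capture, hand_in gives the robot as it stands. The module is installed in compiled form; this text tells all that it offers.
- The arm moves only by the tool jog_arm, never from a script. Its argument "series" is a list of rows, each a list of 3 entries, a list of its own where there are three numbers: the turn, a rotation vector about the world's x, y, z scaled (see below), then the shift along the world's x, y, z scaled (see below), then the finger opening in mm, from 0 to 88.1. In form: [[[wx, wy, wz], [dx, dy, dz], hand], ...]. A call has exactly 5 rows; each row shifts and turns the commanded pose from where the row before left it; what a row does not reach is not made up. The controller multiplies each number of a shift by 50 mm and each number of a turn by 180 degrees. A row lasts 1/10 s, in which the tool goes at most 50 mm and 8.59 degrees, less where a joint would pass 70% of its speed; a pose out of reach is approached as far as the arm can. A call with a number of a shift or a turn outside -1 to 1 is refused whole. A call with a gripper value outside its range is refused whole. The fingers move at their own pace and stop on an object; "squeeze" is the grip in N (left out, the last holds). Time passes only in rows, so rows that do not move let the fingers close, or fill a call up. It gives the time, the measured TCP pose, the force, the opening and the grip force at its end, in the units of the state.
- sense(): the state, without advancing time (a new reading comes with each control period).
- capture(name): name is "scene" or "top" or "wrist"; returns a dict with "image" (384x512x3 uint8, red, green, blue), "depth" (384x512 float32, mm along the optical axis (not along the pixel's ray), 0 where there is no reading), "K" (3x3 intrinsics, pixels), "origin" and "rotation" of the camera in the world; the wrist camera has in their place "tool_from_camera" (4x4, takes a point from camera to tool coordinates, whose origin is the TCP and whose axes are the flange's). Camera axes: x right, y down, z forward; pixel columns grow to the right and rows downward; lengths in mm; the calibration is good to about 2 mm. A picture is of the moment at which its call begins: read the wrist's pose just before it.
- hand_in(): hands the job in; it is judged then, once.
The state is a dict: "clock": time; "qpos": joint angles; "joint_velocities": joint speeds; "joint_efforts": joint torques, N m; "tcp_pos": TCP position; "ee_rot": TCP orientation; "ft_force": force on the tool from outside, world axes, zero at the start; "ft_torque": the same for the moment, N m; "width": finger opening in mm; "finger_force": force on a finger pad.
Only numpy, scipy, OpenCV 4.12 (cv2) and the standard library are available. Lean on these libraries where they do the work, as an engineer would, in place of code of your own. Each camera call takes 0.05 s, during which the arm holds its last target. There are 200 camera calls.

TASK

Two green gate keepers off the picking trolleys are bolted to the packing bench; one has been crushed and would jam. Pick up the feeler gauge by its black handle and slide its blade through the flared mouth of the keeper whose gap is still open, until the tip is fully home at the end wall. Let go and leave the gauge standing there.

Things in the scene. Friction and masses are not known exactly. Their poses are not given: they have to be found in the camera images.
- gauge_grip (a point): Middle of the feeler gauge's black handle, half-way up, 35 mm over its underside. Handle: 50 mm along x, 24 thick along y (grasp across y), 70 tall. A steel blade runs from its front to x = +125 mm: 8 thick in y, 30 tall, lower edge level with the handle's underside. Loose, about 0.2 kg, a little front-heavy, stands upright on the bench, z up.
- gauge_tip (a point): Middle of the tip of the gauge's blade: 125 mm ahead (+x) of gauge_grip and 15 mm above the gauge's underside; same axes.
- keeper_open: Sound green steel keeper, fixed. Origin: bench level, mid-gap; +x points in, away from the mouth. Cheeks 60 mm tall, 5 thick; 104 wide with flanges. Flared mouth at x = -50 mm, 52 wide, narrows to the gap, x = -20 to the 34 mm high end wall at +30 mm; no floor but the bench. A strap over the top (x = 20 to 30, underside 60 mm up) leaves only the mouth as entry. Gap 20 mm wide: blade fits.
- keeper_crushed: Crushed green keeper, fixed. Origin: bench level, mid-gap; +x points in, away from the mouth. Cheeks 60 mm tall, 5 thick; 104 wide with flanges. Flared mouth at x = -50 mm, 52 wide, narrows to the gap, x = -20 to the 34 mm high end wall at +30 mm; no floor but the bench. A strap over the top (x = 20 to 30, underside 60 mm up) leaves only the mouth as entry. Gap 4 mm: blade jams.
Things that resemble listed ones, but are neither listed nor needed, are in the scene too. Leave any red or yellow look-alike of the keeper_open alone.

How it is judged (in metres and radians):
At the end, for the whole second after the job is handed in: The gauge stands upright on the bench (within 10 degrees) with its blade inside the gap of the sound keeper, the tip within 15 mm of the end wall, on the bench (tip centre lower than 25 mm), pointing along the gap within 17 degrees (x of gauge_tip in the frame of keeper_open between 0.015 and 0.034 m and y of gauge_tip in the frame of keeper_open between -0.012 and 0.012 m and z of gauge_tip in the frame of keeper_open below 0.025 m and angle between the x axis of gauge_grip and the x axis of keeper_open, either way round below 0.3 rad and angle between gauge_grip's own z axis and vertical below 0.17 rad); the robot touches nothing.
It also fails if it takes over 38 s, if anything falls off the work surface, if the arm or the gripper's body presses on something with over 40 N, if the wrist force passes 120 N, or if a joint passes its speed limit or range.

## Working session

There is one attempt and no reset: what is moved stays moved. The work goes in short steps, Python scripts to look and compute and a tool call to move; the robot and the scene stay as the last step left them, time stands still between calls to the robot, and variables do not carry over. Pictures are saved under pics/ and viewed, at most 10 in all, crops included, and the job is handed in when it is done.

Besides the shell and the picture viewer there is one more tool, called after "Call:" by a JSON object that holds its "op" and its "data", one argument or row to a line. jog_arm: Moves the arm, as the interface text tells. Shifts and turns lie within -1 to 1; 1 stands for 50 mm of shift or 180 degrees of turn. Its arguments: {"type":"object","properties":{"series":{"type":"array","items":{"type":"array"}},"squeeze":{"type":"number"}},"required":["series"]}

```bash
mkdir -p pics; cat > h.py <<'E'
import numpy as np, cv2
from station import sense, capture, hand_in
from scipy.spatial.transform import Rotation as R
def cam(name):
    s=sense(); c=capture(name)
    if name=="wrist":
        T=np.eye(4);T[:3,:3]=R.from_rotvec(s["ee_rot"]).as_matrix();T[:3,3]=s["tcp_pos"]
        M=T@np.array(c["tool_from_camera"]); c["origin"]=M[:3,3]; c["rotation"]=M[:3,:3]
    return c
def cloud(c):
    h,w=c["depth"].shape; u,v=np.meshgrid(np.arange(w),np.arange(h)); K=c["K"]
    d=c["depth"]; P=np.stack([(u-K[0][2])/K[0][0]*d,(v-K[1][2])/K[1][1]*d,d],-1)
    return P@np.array(c["rotation"]).T+np.array(c["origin"])
def ray(c,u,v,z):
    d=np.array(c["rotation"])@np.linalg.inv(c["K"])@np.array([u,v,1.]); o=np.array(c["origin"])
    return o+d*(z-o[2])/d[2]
def save(n,im): cv2.imwrite("pics/"+n,im[:,:,::-1])
E
python3 - <<'E'
from h import *
s=sense(); print({k:np.round(s[k],3) for k in s})
a=cam("top");b=cam("scene")
save("a.png",np.hstack([a["image"],b["image"]])[:, :][::1]) if 0 else None
save("top.png",a["image"]);save("scene.png",b["image"])
print(a["origin"],b["origin"],a["K"])
E
```

```text
{'clock': np.float64(0.0), 'qpos': array([ 0.909,  0.313,  1.498,  0.   ,  1.331, -0.223]), 'joint_velocities': array([-0.001, -0.   , -0.001, -0.   , -0.001, -0.001]), 'joint_efforts': array([-0.0000e+00, -4.0222e+01, -2.5227e+01,  6.9000e-02,  3.5000e-02,
       -0.0000e+00]), 'tcp_pos': array([222.891, 475.066, 238.172]), 'ee_rot': array([-6.840e-01, -3.066e+00,  2.000e-03]), 'ft_force': array([-0.78 ,  0.133, -0.346]), 'ft_torque': array([ 0.012, -0.038, -0.031]), 'finger_force': np.float64(0.0), 'width': np.float64(88.196)}
[ 454.58820301    8.8536925  1063.2595952 ] [1045.09681636  305.30634273  795.97921411] [[496.03875519   0.         247.67016146]
 [  0.         496.03875519 188.28849916]
 [  0.           0.           1.        ]]
```

View pics/top.png

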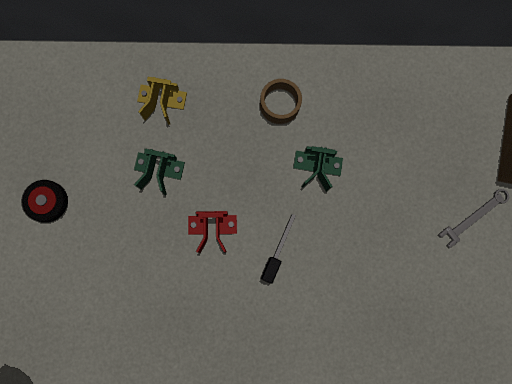

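View pics/scene.png

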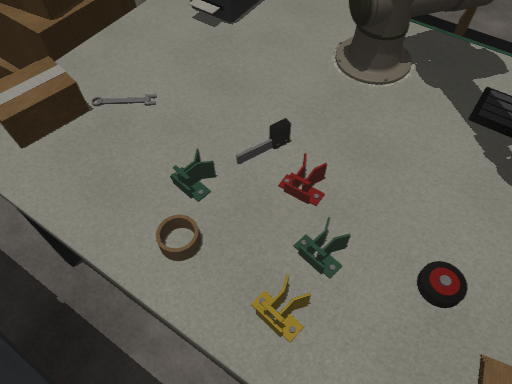

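Top view: green keepers at (160,170) and (318,165), red look-alike at (212,228), yellow at (162,98), and the gauge with its handle at (271,270) and tip at (292,214). The left green one looks open and the right one pinched. I'll confirm in an enlarged crop and measure.

```bash
python3 - <<'E'
from h import *
a=cam("top");b=cam("scene")
im=a["image"]
L=cv2.resize(im[140:205,125:195],(400,371),interpolation=cv2.INTER_CUBIC)
Rr=cv2.resize(im[140:205,283:353],(400,371),interpolation=cv2.INTER_CUBIC)
save("crop.png",np.hstack([L,Rr]))
P=cloud(a); Q=cloud(b)
for n,c,C in(("top",a,P),("scene",b,Q)):
    hsv=cv2.cvtColor(c["image"],cv2.COLOR_RGB2HSV)
    g=cv2.inRange(hsv,(65,70,25),(95,255,255))
    k,lab,st,ce=cv2.connectedComponentsWithStats(g)
    for i in range(1,k):
        if st[i,4]>60:
            p=C[lab==i]; print(n,"green",st[i],np.round(p.mean(0)),np.percentile(p,[2,98],0).round().tolist())
    dk=((c["image"].max(2)<55)).astype(np.uint8)
    # gauge: region by world box
    box=(abs(C[...,0]-300)<110)&(abs(C[...,1]+50)<110)&(C[...,2]>8)&(g==0)&(hsv[...,1]<90)
    p=C[box]; 
    h=p[p[:,2]>50]; l=p[(p[:,2]<45)]
    print(n,"gauge n",len(p),"handle",len(h),h.mean(0).round(1),np.percentile(h,[2,98],0).round().tolist(),"low",np.percentile(l,[2,98],0).round().tolist() if len(l) else 0)
    if len(h)>3: print("top z",np.percentile(h[:,2],95),"blade z", np.percentile(l[:,2],[50,90]) if len(l) else 0)
    rect=cv2.minAreaRect(h[:,:2].astype(np.float32)); print(rect)
E
```

```text
Traceback (most recent call last):
  File "h.py", line 13, in cloud
    return P@np.array(c["rotation"]).T+np.array(c["origin"])
           ~~~~~~~~~~~~~~~~~~~~~~~~~~~^~~~~~~~~~~~~~~~~~~~~~
ValueError: operands could not be broadcast together with shapes (384,512) (3,)
```

View pics/crop.png

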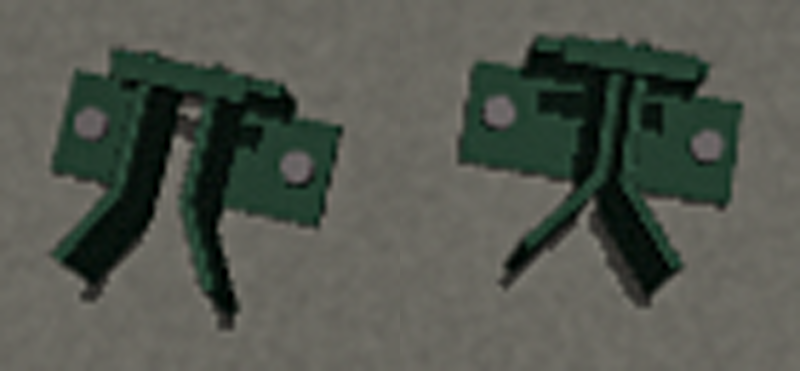

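The left keeper, at (160,170), has a gap with bench showing between its cheeks. The right one's cheeks touch, so it is the crushed one. The target is the left. The error came from `rotation` being a rotation vector, so I'll convert it.

```bash
sed -i 's/    return c$/    else: c["rotation"]=R.from_rotvec(np.array(c["rotation"])).as_matrix() if np.size(c["rotation"])==3 else np.array(c["rotation"])\n    return c/' h.py; python3 - <<'E'
from h import *
a=cam("top");b=cam("scene")
P=cloud(a); Q=cloud(b)
print(P[170,160],P[270,271],P[300,300])
for n,c,C in(("top",a,P),("scene",b,Q)):
    hsv=cv2.cvtColor(c["image"],cv2.COLOR_RGB2HSV)
    g=cv2.inRange(hsv,(65,70,25),(95,255,255))
    k,lab,st,ce=cv2.connectedComponentsWithStats(g)
    for i in range(1,k):
        if st[i,4]>60:
            p=C[lab==i]; print(n,"green",st[i],np.round(p.mean(0)),np.percentile(p,[2,98],0).round().tolist())
    box=(abs(C[...,0]-P[250,278,0])<100)&(abs(C[...,1]-P[250,278,1])<60)&(C[...,2]>12)&(g==0)&(hsv[...,1]<110)
    p=C[box]; h=p[p[:,2]>50]; l=p[(p[:,2]<40)]
    print(n,len(h),len(l),h.mean(0).round(1),np.percentile(h[:,2],[50,95]),"blade z",np.percentile(l[:,2],[50,95]))
    print(cv2.minAreaRect(h[:,:2].astype(np.float32)),"\nall",cv2.minAreaRect(p[:,:2].astype(np.float32)))
E
```

```text
[642.25110563 179.93780575  53.14377664] [440.48792692 -48.82500878  70.8421076 ] [ 377.98720402 -113.70373992    2.12470048]
top green [305 146  38  41 565] [ 664. -168.   37.] [[618.0, -205.0, 1.0], [694.0, -125.0, 66.0]]
top green [134 149  41  42 462] [659. 204.  41.] [[607.0, 163.0, 1.0], [687.0, 241.0, 66.0]]
top green [294 151  22  20 285] [ 673. -124.   11.] [[655.0, -146.0, -0.0], [695.0, -103.0, 8.0]]
top green [164 159  21  20 253] [653. 157.  12.] [[635.0, 139.0, 0.0], [674.0, 177.0, 9.0]]
top 297 215 [440.4 -48.5  69.6] [69.9303247  73.15938492] blade z [29.56603168 33.34324564]
((440.5505676269531, -49.10176086425781), (23.977331161499023, 50.04132843017578), 67.24149322509766) 
all ((486.75634765625, -68.09190368652344), (24.703285217285156, 149.95066833496094), 67.24149322509766)
scene green [410  19 102  38 326] [-731.  138. -289.] [[-759.0, -88.0, -306.0], [-735.0, 344.0, -292.0]]
scene green [173 149  40  30 194] [ 669. -152.   63.] [[621.0, -184.0, 27.0], [695.0, -124.0, 66.0]]
scene green [170 173  21  19 100] [ 694. -164.   29.] [[672.0, -207.0, 2.0], [702.0, -129.0, 43.0]]
scene green [190 180  20  21 192] [ 680. -121.   12.] [[657.0, -147.0, 1.0], [699.0, -104.0, 9.0]]
scene green [294 218  56  60 634] [668. 197.  32.] [[619.0, 141.0, 1.0], [692.0, 239.0, 65.0]]
scene 255 392 [446.7 -47.4  65. ] [68.10954559 71.64163253] blade z [26.43078916 35.99646715]
((443.2566833496094, -49.71724319458008), (26.289899826049805, 50.968299865722656), 66.31558990478516) 
all ((488.6583251953125, -69.63243103027344), (26.289899826049805, 150.12315368652344), 66.31558990478516)
```

Gauge: handle centre about (441,-49), axis yaw about -23°, 70 mm tall. The keeper is near (655,190) with yaw about -14°. I'll take a closer wrist look at the keeper on the way.

Call:
{"op": "jog_arm", "data": {
  "series": [
    [[0, 0, 0], [0.66, -0.48, 0], 88],
    [[0, 0, 0], [0.66, -0.48, 0], 88],
    [[0, 0, 0], [0.66, -0.48, 0], 88],
    [[0, 0, 0], [0.66, -0.48, 0], 88],
    [[0, 0, 0], [0.66, -0.48, 0], 88]
  ],
  "squeeze": 40
}}

```text
clock: 0.8
tcp_pos: [389.2, 354.1, 238.8]
ee_rot: [0.684, 3.066, 0.0]
ft_force: [1.2, 0.5, -0.1]
width: 87.9
finger_force: 0.0
```

Call:
{"op": "jog_arm", "data": {
  "series": [
    [[0, 0, 0], [0.66, -0.48, 0.2], 88],
    [[0, 0, 0], [0.66, -0.48, 0.2], 88],
    [[0, 0, 0], [0.66, -0.48, 0.2], 88],
    [[0, 0, 0], [0.66, -0.48, 0], 88],
    [[0, 0, 0], [0, 0, 0], 88]
  ]
}}

```text
clock: 1.3
tcp_pos: [523.0, 256.3, 268.0]
ee_rot: [0.691, 3.064, -0.001]
ft_force: [-0.3, 0.7, -0.8]
width: 88.0
finger_force: 0.0
```

```bash
cat > k.py <<'E'
from h import *
w=cam("wrist"); C=cloud(w); save("w1.png",w["image"])
print(sense()["tcp_pos"],sense()["clock"],w["origin"])
hsv=cv2.cvtColor(w["image"],cv2.COLOR_RGB2HSV)
g=(cv2.inRange(hsv,(60,60,15),(95,255,255))>0)&(abs(C[...,0]-655)<90)&(abs(C[...,1]-192)<90)
for lo,hi in((-3,3),(4,14),(55,63),(63,72)):
    m=g&(C[...,2]>lo)&(C[...,2]<hi); p=C[m]; v,u=np.nonzero(m)
    if len(p)>10: print(lo,hi,len(p),p.mean(0).round(1),cv2.minAreaRect(p[:,:2].astype(np.float32)),u.mean(),v.mean())
np.savez("w1.npz",C=C,g=g)
E
python3 k.py
```

```text
[521.21298302 257.855883   268.05162743] 1.35 [455.30064368 287.72944355 413.79381539]
-3 3 97 [661.  194.9   2.2] ((656.0947875976562, 188.12698364257812), (77.30696105957031, 106.92340850830078), 9.872145652770996) 261.11340206185565 249.60824742268042
4 14 419 [662.7 194.2   5.8] ((643.531005859375, 193.20799255371094), (102.23368835449219, 80.67870330810547), 78.0692367553711) 261.20763723150355 251.66587112171837
55 63 359 [637.7 193.7  59.7] ((640.0697631835938, 193.18466186523438), (57.34888458251953, 73.9176025390625), 77.75021362304688) 253.8217270194986 256.32311977715875
63 72 47 [676.9 199.3  63.9] ((674.4705200195312, 196.00238037109375), (29.493993759155273, 6.143788814544678), 64.66829681396484) 268.7659574468085 277.9574468085106
```

View pics/w1.png

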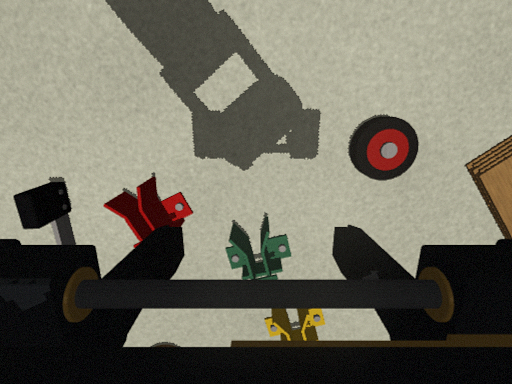

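The keeper appears at (258,250) with its gap open. Now a cross-check of its frame from the top camera, using bolts, flanges and cheek tops.

```bash
python3 - <<'E'
from h import *
th=np.radians(-12.2);ex=np.array([np.cos(th),np.sin(th)]);ey=np.array([-ex[1],ex[0]]);o=np.array([653,190.5])
def rep(n,C,g):
    for lo,hi in((3,14),(54,62.5),(62.5,72)):
        p=C[g&(C[...,2]>lo)&(C[...,2]<hi)][:,:2]; 
        if len(p)<10: continue
        x=(p-o)@ex;y=(p-o)@ey
        print(n,lo,len(p),"x",np.percentile(x,[1,99]).round(1),"y",np.percentile(y,[1,99]).round(1),cv2.minAreaRect(p.astype(np.float32))[2])
        if lo==54:
            for s in(1,-1):
                q=(x>-16)&(x<18)&(y*s>0)&(abs(y)<25)
                if q.sum()>5: print("  cheek",s,q.sum(),np.median(y[q]).round(1),np.polyfit(x[q],y[q],1).round(3))
d=np.load("w1.npz");rep("wrist",d["C"],d["g"])
c=cam("top");C=cloud(c);hsv=cv2.cvtColor(c["image"],cv2.COLOR_RGB2HSV)
g=(cv2.inRange(hsv,(60,60,15),(95,255,255))>0)&(abs(C[...,0]-655)<90)&(abs(C[...,1]-192)<90)
rep("top",C,g)
E
```

```text
wrist 3 688 x [-48.8  29.9] y [-49.8  51.3] 78.0692367553711
wrist 54 360 x [-49.8  19.8] y [-27.   27.5] 77.75021362304688
  cheek 1 72 12.9 [-0.019 12.9  ]
  cheek -1 76 -12.0 [  0.014 -12.062]
wrist 62.5 60 x [18.5 25.5] y [-3.4 24.5] 66.04353332519531
top 3 335 x [-41.8  28.6] y [-49.1  52.9] 82.40304565429688
top 54 199 x [-48.9  29. ] y [-25.6  28.7] 79.8569564819336
  cheek 1 44 14.0 [1.4000e-02 1.4324e+01]
  cheek -1 39 -10.7 [  0.025 -10.764]
top 62.5 101 x [-45.8  27.5] y [-22.6  26.2] 78.76239776611328
```

Both views agree: keeper origin ≈ (653.2,191.5), yaw ≈ -12°, centred within 1 mm. Next, the gauge.

Call:
{"op": "jog_arm", "data": {
  "series": [
    [[0, 0, 0.007], [-0.2, -0.76, -0.2], 88],
    [[0, 0, 0.007], [-0.2, -0.76, -0.2], 88],
    [[0, 0, 0], [-0.2, -0.76, -0.2], 88],
    [[0, 0, 0], [-0.2, -0.76, -0.3], 88],
    [[0, 0, 0], [-0.2, -0.76, -0.3], 88]
  ]
}}

```text
clock: 1.9
tcp_pos: [468.7, 69.2, 208.5]
ee_rot: [0.613, 3.081, 0.0]
ft_force: [0.2, -1.0, -0.4]
width: 87.7
finger_force: 0.0
```

Call:
{"op": "jog_arm", "data": {
  "series": [
    [[0, 0, 0], [-0.2, -0.76, -0.3], 88],
    [[0, 0, 0], [-0.2, -0.76, -0.3], 88],
    [[0, 0, 0], [-0.2, -0.76, -0.2], 88],
    [[0, 0, 0], [0, 0, 0], 88],
    [[0, 0, 0], [0, 0, 0], 88]
  ]
}}

```text
clock: 2.4
tcp_pos: [439.8, -44.1, 169.0]
ee_rot: [0.617, 3.08, 0.001]
ft_force: [-0.5, -0.3, 0.3]
width: 87.8
finger_force: 0.0
```

```bash
python3 - <<'E'
from h import *
s=sense();print(s["tcp_pos"],s["clock"],R.from_rotvec(s["ee_rot"]).as_matrix()[:,1],R.from_rotvec(s["ee_rot"]).as_matrix()[:,2])
w=cam("wrist");save("w2.png",w["image"]);C=cloud(w)
p=C[(abs(C[...,0]-465)<110)&(abs(C[...,1]+60)<60)&(C[...,2]>55)&(C[...,2]<80)]
print(len(p));
if len(p)>9: print(p.mean(0),cv2.minAreaRect(p[:,:2].astype(np.float32)))
E
```

```text
[439.84357447 -44.08056151 168.97571733] 2.4 [3.85024268e-01 9.22906367e-01 3.87413202e-04] [ 3.05110278e-04  2.92487208e-04 -9.99999911e-01]
1334
[438.9732264  -50.43894033  69.29060467] ((440.75982666015625, -51.02800369262695), (23.668771743774414, 49.48977279663086), 66.29591369628906)
```

View pics/w2.png

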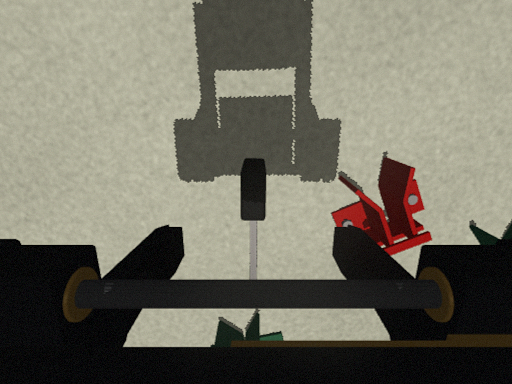

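The wrist view shows the handle at (253,188), centred between the fingers and aligned with them; it measures (441,-50.5). I'll descend and grasp.

Call:
{"op": "jog_arm", "data": {
  "series": [
    [[0, 0, 0], [0.02, -0.12, -0.6], 88],
    [[0, 0, 0], [0, 0, -0.7], 88],
    [[0, 0, 0], [0, 0, -0.7], 88],
    [[0, 0, 0], [0, 0, -0.5], 88],
    [[0, 0, 0], [0, 0, -0.32], 88]
  ]
}}

```text
clock: 2.95
tcp_pos: [440.9, -48.8, 26.4]
ee_rot: [-0.612, -3.08, -0.001]
ft_force: [1.0, 0.1, 0.2]
width: 87.9
finger_force: 0.0
```

Call:
{"op": "jog_arm", "data": {
  "series": [
    [[0, 0, 0], [0, 0, 0], 88],
    [[0, 0, 0], [0, 0, 0], 10],
    [[0, 0, 0], [0, 0, 0], 10],
    [[0, 0, 0], [0, 0, 0], 10],
    [[0, 0, 0], [0, 0, 0], 10]
  ],
  "squeeze": 40
}}

```text
clock: 3.45
tcp_pos: [441.4, -50.7, 28.3]
ee_rot: [0.616, 3.079, -0.0]
ft_force: [1.0, -0.0, 0.1]
width: 57.9
finger_force: 0.0
```

Call:
{"op": "jog_arm", "data": {
  "series": [
    [[0, 0, 0], [0, 0, 0], 10],
    [[0, 0, 0], [0, 0, 0], 10],
    [[0, 0, 0], [0, 0, 0], 10],
    [[0, 0, 0], [0, 0, 0], 10],
    [[0, 0, 0], [0, 0, 0], 10]
  ]
}}

```text
clock: 3.95
tcp_pos: [441.1, -50.7, 27.7]
ee_rot: [0.616, 3.08, 0.0]
ft_force: [-0.2, -0.6, 0.7]
width: 23.6
finger_force: 40.0
```

Call:
{"op": "jog_arm", "data": {
  "series": [
    [[0, 0, 0], [0, 0, 0.4], 10],
    [[0, 0, 0], [0, 0, 0.8], 10],
    [[0, 0, 0], [0, 0, 0.8], 10],
    [[0, 0, 0.01], [0.04, 0.6, 0], 10],
    [[0, 0, 0.01], [0.04, 0.6, 0], 10]
  ]
}}

```text
clock: 4.45
tcp_pos: [445.2, 9.6, 128.5]
ee_rot: [0.52, 3.097, -0.0]
ft_force: [0.8, 0.2, -2.7]
width: 24.1
finger_force: 40.0
```

Call:
{"op": "jog_arm", "data": {
  "series": [
    [[0, 0, 0.01], [0.04, 0.7, 0], 10],
    [[0, 0, 0.01], [0.04, 0.7, 0], 10],
    [[0, 0, 0.01], [0.04, 0.7, 0], 10],
    [[0, 0, 0.009], [0.04, 0.7, 0], 10],
    [[0, 0, 0], [0.04, 0.7, 0], 10]
  ]
}}

```text
clock: 4.95
tcp_pos: [454.6, 185.7, 127.3]
ee_rot: [-0.327, -3.123, 0.001]
ft_force: [0.1, -0.1, -2.9]
width: 23.9
finger_force: 40.0
```

Call:
{"op": "jog_arm", "data": {
  "series": [
    [[0, 0, 0], [0.04, 0.6, 0], 10],
    [[0, 0, 0], [0.02, 0.38, 0], 10],
    [[0, 0, 0], [0, 0, 0], 10],
    [[0, 0, 0], [0, 0, 0], 10],
    [[0, 0, 0], [0, 0, 0], 10]
  ]
}}

```text
clock: 5.45
tcp_pos: [458.0, 232.4, 127.5]
ee_rot: [-0.33, -3.124, 0.001]
ft_force: [0.6, -0.1, -3.4]
width: 24.1
finger_force: 40.0
```

```bash
cat > t.py <<'E'
from h import *
import sys
s=sense();print(s["tcp_pos"],s["clock"],s["ft_force"],s["width"])
th=np.radians(-12);ex=np.array([np.cos(th),np.sin(th)]);ey=np.array([-ex[1],ex[0]]);o=np.array([653.2,191.5])
t=s["tcp_pos"][:2]-o; print("tcp in keeper",t@ex,t@ey,"yaw",np.degrees(np.arctan2(*R.from_rotvec(s["ee_rot"]).as_matrix()[1::-1,1]))-90)
c=cam("top");C=cloud(c);hsv=cv2.cvtColor(c["image"],cv2.COLOR_RGB2HSV)
d=C[...,:2]-s["tcp_pos"][:2];x=d@ex;y=d@ey;z0=s["tcp_pos"][2]-28
m=(x>60)&(x<135)&(abs(y)<15)&(abs(C[...,2]-z0-30)<10)&(hsv[...,1]<90)
print("blade n",m.sum())
if m.sum()>9: print("x end",np.percentile(x[m],98),"z",np.median(C[m][:,2])-z0,"fit y(x)",np.polyfit(x[m],y[m],1),"z(x)",np.polyfit(x[m],C[m][:,2],1))
save(sys.argv[1],cv2.resize(c["image"][120:270,90:290],(800,600),interpolation=cv2.INTER_CUBIC))
E
python3 t.py t1.png
```

```text
[457.95680325 232.36304551 127.51272327] 5.45 [ 0.63856721 -0.11480148 -3.35370608] 24.08693137924555
tcp in keeper -199.47256934399573 -0.62325323065742 yaw -12.052305366285466
blade n 178
x end 121.68525163066892 z 29.867842255969123 fit y(x) [-0.00516816 -0.10544058] z(x) [-6.83026482e-03  1.29425282e+02]
```

The blade is aligned with the gap (yaw -12°, offset about 1 mm). I'll lower it to 3 mm above the bench and slide in.

Call:
{"op": "jog_arm", "data": {
  "series": [
    [[0, 0, 0], [0, 0.02, -0.5], 10],
    [[0, 0, 0], [0, 0, -0.6], 10],
    [[0, 0, 0], [0, 0, -0.5], 10],
    [[0, 0, 0], [0, 0, -0.33], 10],
    [[0, 0, 0], [0, 0, 0], 10]
  ]
}}

```text
clock: 6.0
tcp_pos: [457.4, 233.3, 29.7]
ee_rot: [-0.33, -3.121, 0.002]
ft_force: [-0.8, -0.6, -2.1]
width: 23.4
finger_force: 40.0
```

Call:
{"op": "jog_arm", "data": {
  "series": [
    [[0, 0, 0], [0.274, -0.058, 0], 10],
    [[0, 0, 0], [0.274, -0.058, 0], 10],
    [[0, 0, 0], [0.274, -0.058, 0], 10],
    [[0, 0, 0], [0.274, -0.058, 0], 10],
    [[0, 0, 0], [0.274, -0.058, 0], 10]
  ]
}}

```text
clock: 6.5
tcp_pos: [527.6, 219.2, 32.5]
ee_rot: [0.329, 3.123, 0.0]
ft_force: [-0.1, 0.2, -3.5]
width: 23.5
finger_force: 40.0
```

```bash
python3 t.py t2.png
```

```text
[527.55107533 219.16925081  32.47177593] 6.5 [-0.0792598   0.23603178 -3.45374633] 23.507606769476933
tcp in keeper -128.6559549216737 0.9407309199057408 yaw -12.041568868839605
blade n 124
x end 122.80656762030165 z 29.836557972899236 fit y(x) [ 0.05444943 -5.37082942] z(x) [3.0304119e-02 3.0848451e+01]
```

View pics/t2.png

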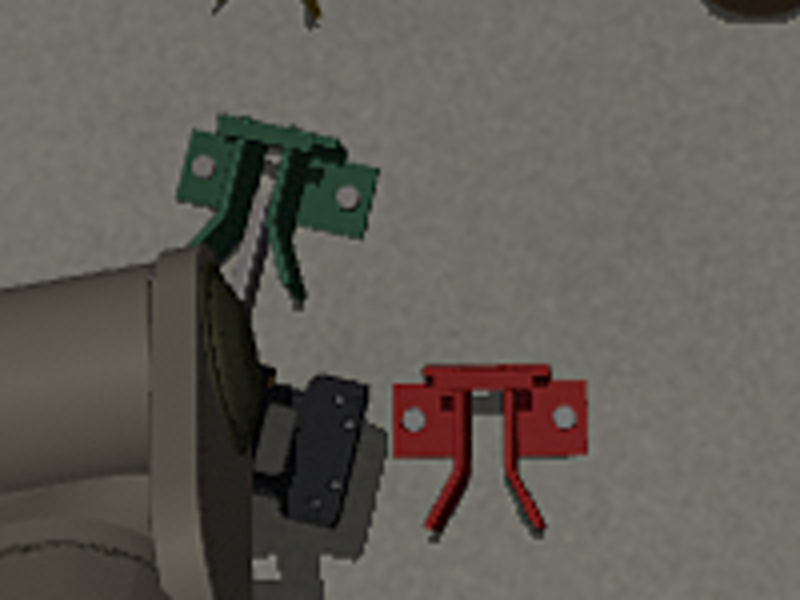

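The crop shows the blade at (262,220) entering the green gap, with force still near zero. I'll continue for the last 31 mm.

Call:
{"op": "jog_arm", "data": {
  "series": [
    [[0, 0, 0], [0.14, -0.03, 0], 10],
    [[0, 0, 0], [0.14, -0.03, 0], 10],
    [[0, 0, 0], [0.14, -0.03, 0], 10],
    [[0, 0, 0], [0.12, -0.025, 0], 10],
    [[0, 0, 0], [0, 0, 0], 10]
  ]
}}

```text
clock: 7.05
tcp_pos: [554.2, 213.8, 31.3]
ee_rot: [0.329, 3.124, 0.0]
ft_force: [0.1, -0.7, -2.7]
width: 23.6
finger_force: 40.0
```

Call:
{"op": "jog_arm", "data": {
  "series": [
    [[0, 0, 0], [0.04, -0.008, 0], 10],
    [[0, 0, 0], [0, 0, 0], 10],
    [[0, 0, 0], [0.04, -0.008, 0], 10],
    [[0, 0, 0], [0, 0, 0], 10],
    [[0, 0, 0], [0, 0, 0], 10]
  ]
}}

```text
clock: 7.55
tcp_pos: [557.5, 213.2, 31.2]
ee_rot: [-0.328, -3.124, 0.0]
ft_force: [-0.6, 0.1, -2.4]
width: 23.4
finger_force: 40.0
```

Tip is at about x=27 mm. I'll feel for the end wall in small steps.

Call:
{"op": "jog_arm", "data": {
  "series": [
    [[0, 0, 0], [0.02, -0.004, 0], 10],
    [[0, 0, 0], [0, 0, 0], 10],
    [[0, 0, 0], [0.02, -0.004, 0], 10],
    [[0, 0, 0], [0, 0, 0], 10],
    [[0, 0, 0], [0, 0, 0], 10]
  ]
}}

```text
clock: 8.05
tcp_pos: [559.6, 212.8, 31.2]
ee_rot: [0.328, 3.124, -0.0]
ft_force: [-0.8, -0.5, -3.5]
width: 23.8
finger_force: 40.0
```

Call:
{"op": "jog_arm", "data": {
  "series": [
    [[0, 0, 0], [0.02, -0.004, 0], 10],
    [[0, 0, 0], [0, 0, 0], 10],
    [[0, 0, 0], [0.02, -0.004, 0], 10],
    [[0, 0, 0], [0, 0, 0], 10],
    [[0, 0, 0], [0, 0, 0], 10]
  ]
}}

```text
clock: 8.55
tcp_pos: [559.8, 212.9, 31.0]
ee_rot: [-0.327, -3.12, 0.001]
ft_force: [-9.9, 1.8, 2.4]
width: 23.6
finger_force: 40.0
```

Contact at -10 N along the gap: the tip is home. I'll back off 1 mm, lower onto the bench and release.

Call:
{"op": "jog_arm", "data": {
  "series": [
    [[0, 0, 0], [-0.04, 0.008, 0], 10],
    [[0, 0, 0], [0, 0, -0.03], 10],
    [[0, 0, 0], [0, 0, -0.03], 10],
    [[0, 0, 0], [0, 0, 0], 10],
    [[0, 0, 0], [0, 0, 0], 10]
  ]
}}

```text
clock: 9.05
tcp_pos: [559.7, 212.7, 28.1]
ee_rot: [0.329, 3.124, 0.0]
ft_force: [-0.1, 0.6, -3.0]
width: 23.7
finger_force: 40.0
```

Call:
{"op": "jog_arm", "data": {
  "series": [
    [[0, 0, 0], [0, 0, 0], 44],
    [[0, 0, 0], [0, 0, 0], 44],
    [[0, 0, 0], [0, 0, 0], 44],
    [[0, 0, 0], [0, 0, 0], 44],
    [[0, 0, 0], [0, 0, 0], 44]
  ]
}}

```text
clock: 9.55
tcp_pos: [559.6, 212.8, 28.3]
ee_rot: [0.328, 3.124, 0.0]
ft_force: [-0.6, -0.1, -0.3]
width: 43.9
finger_force: 0.0
```

Call:
{"op": "jog_arm", "data": {
  "series": [
    [[0, 0, 0], [0, 0, 0.2], 44],
    [[0, 0, 0], [0, 0, 0.5], 44],
    [[0, 0, 0], [0, 0, 0.8], 44],
    [[0, 0, 0], [0, 0, 0.8], 44],
    [[0, 0, 0], [-0.5, 0, 0.8], 44]
  ]
}}

```text
clock: 10.05
tcp_pos: [535.5, 212.4, 185.4]
ee_rot: [0.33, 3.122, 0.001]
ft_force: [-0.4, 0.6, 0.5]
width: 44.1
finger_force: 0.0
```

Call:
{"op": "jog_arm", "data": {
  "series": [
    [[0, 0, 0], [-0.8, -0.6, 0], 44],
    [[0, 0, 0], [-0.8, -0.6, 0], 44],
    [[0, 0, 0], [-0.8, -0.6, 0], 44],
    [[0, 0, 0], [-0.8, -0.6, 0], 44],
    [[0, 0, 0], [0, 0, 0], 44]
  ]
}}

```text
clock: 10.55
tcp_pos: [370.5, 91.4, 183.4]
ee_rot: [-0.331, -3.123, 0.001]
ft_force: [0.8, 1.0, 1.4]
width: 44.1
finger_force: 0.0
```

```bash
python3 - <<'E'
from h import *
s=sense();print(s["tcp_pos"],s["clock"],s["width"])
c=cam("top");C=cloud(c);b=cam("scene")
th=np.radians(-12);ex=np.array([np.cos(th),np.sin(th)]);ey=np.array([-ex[1],ex[0]]);o=np.array([653.2,191.5])
d=C[...,:2]-o;x=d@ex;y=d@ey
m=(x>-135)&(x<-60)&(abs(y)<25)&(C[...,2]>55)&(C[...,2]<80); print("handle",m.sum(),np.median(C[m][:,2]) if m.any() else 0, cv2.minAreaRect(np.c_[x[m],y[m]].astype(np.float32)) if m.any() else 0)
A=cv2.resize(c["image"][130:250,110:210],(400,480),interpolation=cv2.INTER_CUBIC)
B=cv2.resize(b["image"][160:280,270:370],(400,480),interpolation=cv2.INTER_CUBIC)
save("end.png",np.hstack([A,B]))
E
```

```text
[370.54884455  91.35452425 183.40703657] 10.55 44.14668298644465
handle 322 69.5603440830231 ((-97.34187316894531, 1.9022293090820312), (24.74034309387207, 50.02521514892578), 89.77259063720703)
```

View pics/end.png

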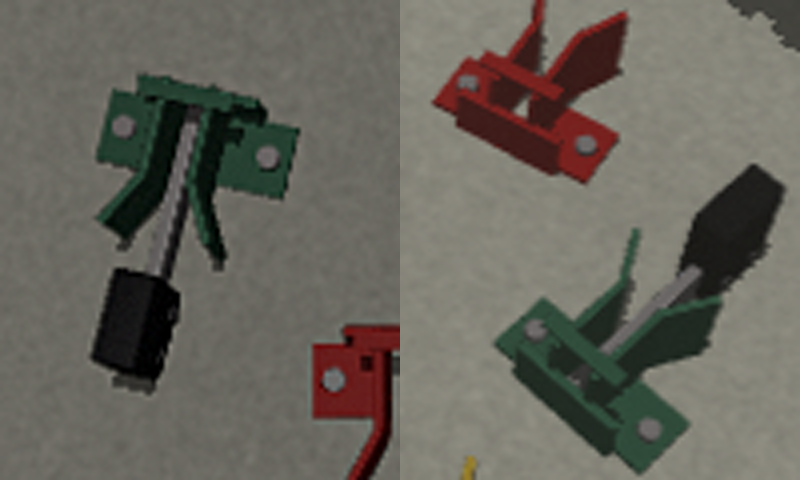

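Both views show the gauge upright with its blade in the green gap under the strap. Handle x is -97, so the tip is at about +28 mm, 2 mm off centre, and yaw is within 1°. The arm is clear.

```bash
python3 -c "from h import *; print(hand_in())"
```

```text
the job is handed in; nothing more can be done
None
```

The gauge is standing upright in the sound (left) green keeper with its tip about 2 mm from the end wall, the arm is clear, and the job was handed in at about 10.6 s; no verdict was returned.

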